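Lay out the guest room's welcome tray

ROBOT

A 7-joint arm with a two-finger parallel gripper is mounted at the origin on the work surface. World frame = base frame: x ahead of the robot, y to its left, z up, the work surface at z = 0. Lengths are in m, angles in rad, forces in N, time in s.
With the tool pointing down it reaches from about 0.425 to 0.875 m from the base axis. Payload 4.7 kg.
Tool frame: the origin (TCP) lies on the centre line of the jaws, within the pads' length; the fingertips stand ahead of it and the grasp point (between the pads) lies 2 mm behind it (nose_length is the z of the fingertips in the tool frame, in m); z points along the fingers, y is the line along which they close (so a half turn about z gives the same grasp; the last joint's range is limited). The gripper opens to 87 mm and grips with 3 to 60 N. Pads are 19 mm wide; open, the fingers measure 117 mm over their backs; the gripper's body (75 mm by 190 mm) begins 51 mm behind the grasp point.
Start: joints at [-1.206, 0.321, -0.07, 1.45, 0.023, 1.371, -0.057], TCP at [0.223, 0.61, 0.24] pointing down, gripper open.
Joint ranges: [-2.86, 2.86], [-0.3, 2.09], [-1.38, 1.24], [0.06, 2.45], [-1.56, 4.7], [0.09, 2.05], [-2.69, 2.69]. Speed limits (rad/s): [2.57, 2.57, 3.14, 3.14, 3.14, 3.14, 3.14].

INTERFACE

Orientations are given as a rotation vector (axis times angle).
In Python, from bench import * gives the robot as it stands.
- The arm moves only by the tool send_rows, never from a script. Its arguments are lists of equal length, an entry for each row: "xyz": the shift along the tool's x, y, z in mm, a list of three; "dr": the turn, a rotation vector about the tool's x, y, z in rad, a list of three. A call has exactly 10 rows; each row is the pose to reach, as a shift and turn from the pose commanded when the call began, along the tool's axes at that moment; what a row does not reach only later rows make up. A row lasts 1/12 s, in which the tool goes at most 41.7 mm and 7.16 degrees, less where a joint would pass 70% of its speed; a pose out of reach is approached as far as the arm can. A call with a gripper value outside its range is refused whole. "jaw" is the finger opening in mm, from 0 to 87, set as the call begins (left out, the last holds). The fingers move at their own pace and stop on an object; "grip_force" is the grip in N (left out, the last holds). Time passes only in rows, so rows that repeat a pose let the fingers close, or fill a call up. It gives the time, the measured TCP pose, the force, the opening and the grip force at its end, in the units of the state.
- get_state(): the state, without advancing time (a new reading comes with each control period).
- get_image(name): name is "side" or "top" or "wrist"; returns the picture (420x560x3 uint8, red, green, blue); there is no depth.
- calibration(name): a dict with "vfov" (degrees; the focal length in pixels is half the picture's height over the tangent of half this angle, whatever the lens; pixels are square), "cx", "cy" (the principal point, pixels), "k1" (the pictures are not rectified: a ray, as slopes to the right and down, at radius r is drawn at 1 + k1 r^2 times it, then the intrinsics apply), "rvec" (rotation vector, rad) and "tvec" (3), from world to camera coordinates, as OpenCV has them; the wrist camera has in their place "hand_eye" (4x4, takes a point from camera to tool coordinates, whose origin is the TCP and whose axes are the flange's). Camera axes: x right, y down, z forward; pixel columns grow to the right and rows downward; lengths in m; the calibration is good to about 2 mm. A picture is of the moment at which its call begins: read the wrist's pose just before it. calibration takes no time and is no camera call.
- close_job(): hands the job in; it is judged then, once.
The state is a dict: "time": time; "joint_positions": joint angles; "qd": joint speeds; "joint_torque": joint torques, N m; "position": TCP position; "tool_rot": TCP orientation; "ft_force": force on the tool from outside, world axes, zero at the start; "torque": the same for the moment, N m; "grip_width": opening from 0.0 (shut) to 1.0 (fully open); "grip_force": force on a finger pad.
Only numpy, scipy, OpenCV 4.12 (cv2) and the standard library are available. Lean on these libraries where they do the work, as an engineer would, in place of code of your own. Each camera call takes 0.05 s, during which the arm holds its last target. There are 200 camera calls.

TASK

Lay out the welcome tray for the next guest: stand the lidded tea tin in the wooden coaster, the capped milk bottle in the steel coaster and the blue cup in the middle of its saucer, and set the red biscuit carton in the white dish, lengthwise and flat on its bottom. Set each one down, do not drop it, and leave the bud vase and the opened tin without a lid standing where they are.

Things in the scene. Friction and masses are not known exactly. Their poses are not given: they have to be found in the camera images.
- tin_mid (a point): Full tea tin: sage-green upright cylinder, 60 mm across and 78 mm tall, cream band, closed with a brass lid (brass from above). The point is on its axis, half-way up (39 mm above its underside); z up. At least 25 mm is free to its left and right.
- bottle_mid (a point): Milk bottle: small white bottle, body 48 mm across up to 60 mm, then a shoulder and neck, blue cap 34 mm across on top, 92 mm tall in all. The point is on its axis, half-way up (46 mm above its underside); z up. At least 25 mm is free to its left and right.
- cup_mid (a point): Clean blue china cup with one loop handle, open above, 68 mm tall, foot 50 mm across, 60 mm across at 14 mm widening to 64 mm at the rim, wall 4 mm. The point is on its axis, half-way up (34 mm above its underside). The handle is on its +y side and reaches 56 mm from the axis; z up. At least 25 mm is free on its +x and -x sides.
- carton_mid (a point): Biscuit carton: red box with a cream band and a cream patch on top, 84 mm (x) by 44 mm (y) by 56 mm tall (z). The point is its centre, 28 mm above its underside. It is picked up across its 44 mm width; at least 25 mm is free beside its long sides.
- wood_coaster: Place of the tea tin: round light-wooden coaster standing on the welcome tray (dark square wooden tray, 248 mm, walls 24 mm high), 92 mm across outside, 80 mm inside, rim 14 mm high. Origin at the centre of its underside. Its inner floor is 4 mm above its underside, which rests on the tray's 8 mm floor, 8 mm above the dresser top. 
- steel_coaster: Place of the milk bottle: round steel bottle coaster on the tray, 74 mm across outside, 68 mm inside, rim 14 mm high. Origin at the centre of its underside. Its inner floor is 4 mm above its underside, which rests on the tray's 8 mm floor, 8 mm above the dresser top. 
- saucer: Place of the cup: round blue china saucer with a pale middle on the tray, 108 mm across, rim 10 mm high; its flat middle is about 82 mm across. Origin at the centre of its underside. Its inner floor is 4 mm above its underside, which rests on the tray's 8 mm floor, 8 mm above the dresser top. 
- dish: Place of the carton: white oblong dish on the tray, outside 112 mm (x) by 74 mm (y), inside 104 by 66 mm, rim 12 mm high. Origin at the centre of its underside. Its inner floor is 4 mm above its underside, which rests on the tray's 8 mm floor, 8 mm above the dresser top. 
- vase_mid (a point): Bud vase, look-alike of the milk bottle, to be left alone: clear glass bottle of the same shape, no cap, with a sprig of small white flowers, 48 mm across, 84 mm tall, with the sprig 130 mm. The point is on its axis, half-way up (42 mm).
- open_tin_mid (a point): Opened, empty tea tin, look-alike of the full one, to be left alone: sage green with a cream band, no lid, open and hollow above, 60 mm across and 64 mm tall. The point is on its axis, half-way up (32 mm). (A small black alarm clock and an amber candle glass, up to 65 mm tall, stand among the things too.)

How it is judged:
At the end, for the whole second after the job is handed in: Tin and bottle within 14 mm of their coasters' centres, cup within 15 mm of its saucer's, carton within 16 mm of its dish's and within 0.26 rad of lengthwise; all upright (0.12 rad), within 5 mm of the inner floors, at rest; vase and opened tin upright, within 30 mm of where they stood (horizontal distance between tin_mid and wood_coaster below 0.014 m and z of tin_mid in the frame of wood_coaster below 0.048 m and angle between each of tin_mid, bottle_mid, cup_mid, carton_mid, vase_mid, open_tin_mid's own z axis and vertical below 0.12 rad and linear speed of each of tin, bottle, cup, carton below 0.02 m/s and horizontal distance between bottle_mid and steel_coaster below 0.014 m and z of bottle_mid in the frame of steel_coaster below 0.055 m and horizontal distance between cup_mid and saucer below 0.015 m and z of cup_mid in the frame of saucer below 0.043 m and horizontal distance between carton_mid and dish below 0.016 m and z of carton_mid in the frame of dish below 0.037 m and angle between the x axis of carton_mid and the x axis of dish, either way round below 0.26 rad and distance of each of vase_mid, open_tin_mid from where it was at the start of the episode below 0.03 m); the robot touches nothing.
It fails at once if the bud vase or the opened tin is shifted by more than 30 mm or tipped by more than 0.4 rad (distance of any of vase_mid, open_tin_mid from where it was at the start of the episode above 0.03 m or angle between any of vase_mid, open_tin_mid's own z axis and vertical above 0.4 rad).
It fails at once if the tea tin is dropped: it falls freely by more than about 35 mm (contact force between tin and anything else below 0.02 N and linear speed of tin above 0.85 m/s).
It fails at once if the milk bottle is dropped: it falls freely by more than about 35 mm (contact force between bottle and anything else below 0.02 N and linear speed of bottle above 0.85 m/s).
It fails at once if the cup is dropped: it falls freely by more than about 35 mm (contact force between cup and anything else below 0.02 N and linear speed of cup above 0.85 m/s).
It fails at once if the carton is dropped: it falls freely by more than about 35 mm (contact force between carton and anything else below 0.02 N and linear speed of carton above 0.85 m/s).
It also fails if it takes over 118 s, if anything falls off the work surface, if the arm or the gripper's body presses on something with over 40 N, if the wrist force passes 120 N, or if a joint passes its speed limit or range.

## Working session

There is one attempt and no reset: what is moved stays moved. The work goes in short steps, Python scripts to look and compute and a tool call to move; the robot and the scene stay as the last step left them, time stands still between calls to the robot, and variables do not carry over. Pictures are saved under pics/ and viewed, at most 14 in all, crops included, and the job is handed in when it is done.

Besides the shell and the picture viewer there is one more tool, called after ">>>" in YAML: its name, and indented under it one key for each argument. send_rows: Moves the arm, as the interface text tells. Its arguments: {"type":"object","properties":{"xyz":{"type":"array"},"dr":{"type":"array"},"jaw":{"type":"number"},"grip_force":{"type":"number"}},"required":["xyz","dr"]}

```bash
ls; mkdir -p pics; python3 - <<'E'
from bench import *
import cv2,numpy as np
s=get_state()
print({k:np.round(s[k],3) for k in ['time','position','tool_rot','joint_positions','grip_width','ft_force']})
for n in ['top','side','wrist']:
    print(n,calibration(n)); 
    cv2.imwrite(f'pics/{n}0.png',get_image(n)[:,:,::-1])
try: print(nose_length)
except Exception as e: print(e)
E
```

```text
pics
{'time': np.float64(0.0), 'position': array([0.223, 0.61 , 0.238]), 'tool_rot': array([-5.480e-01, -3.093e+00,  3.000e-03]), 'joint_positions': array([-1.206,  0.322, -0.07 ,  1.452,  0.023,  1.371, -0.057]), 'grip_width': np.float64(1.003), 'ft_force': array([ 0.403, -0.056,  0.281])}
top {'vfov': 48.743422976326386, 'cx': 281.1514683577694, 'cy': 205.40800914167278, 'k1': 0.01942712736807795, 'rvec': array([ 2.17850555, -2.22602956,  0.06242303]), 'tvec': array([0.02556511, 0.5723749 , 1.16263602])}
side {'vfov': 54.73764044588433, 'cx': 275.0415315673459, 'cy': 210.95257950283582, 'k1': -0.053533675987065085, 'rvec': array([ 0.32778808, -2.85730155,  1.02300452]), 'tvec': array([0.54598274, 0.12357902, 0.94732564])}
wrist {'vfov': 60.11769319813052, 'cx': 276.85013630398265, 'cy': 219.11363592830233, 'k1': 0.01965631557395597, 'hand_eye': array([[-1.32993134e-03, -9.64111034e-01, -2.65496036e-01,
         7.14756818e-02],
       [ 9.99999113e-01, -1.30189452e-03, -2.81583431e-04,
        -1.12606221e-03],
       [-7.41701416e-05, -2.65496175e-01,  9.64111910e-01,
        -1.45535154e-01],
       [ 0.00000000e+00,  0.00000000e+00,  0.00000000e+00,
         1.00000000e+00]])}
0.017
```

View pics/top0.png

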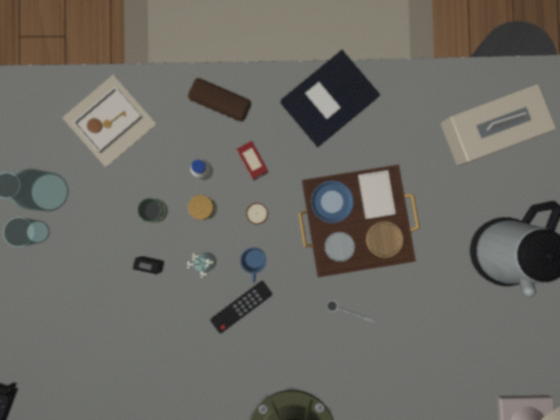

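View pics/side0.png

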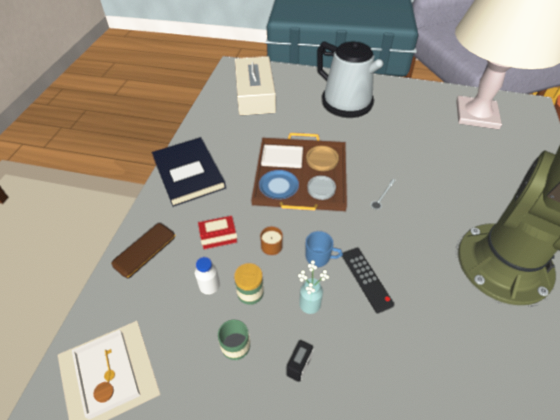

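The top view shows the blue cap at (199,168), carton at (253,160), lidded tin at (200,208), open tin at (152,210), candle at (257,213), cup at (254,260) with its handle downward, and vase at (201,263). The saucer is at (332,201), the dish at (377,194), the steel coaster at (340,246) and the wooden one at (384,239).

```bash
cat > h.py <<'E'
from bench import *
import cv2,numpy as np
from scipy.spatial.transform import Rotation as R
def cam(name,st=None):
    c=calibration(name); f=210/np.tan(np.radians(c['vfov']/2))
    K=np.array([[f,0,c['cx']],[0,f,c['cy']],[0,0,1]]); d=np.array([c['k1'],0,0,0.])
    if name=='wrist':
        T=np.eye(4); T[:3,:3]=R.from_rotvec(st['tool_rot']).as_matrix(); T[:3,3]=st['position']
        W=T@c['hand_eye']
    else:
        M=np.eye(4); M[:3,:3]=R.from_rotvec(c['rvec']).as_matrix(); M[:3,3]=c['tvec']; W=np.linalg.inv(M)
    return K,d,W
def plane(c,uv,z):
    K,d,W=c; n=cv2.undistortPoints(np.array(uv,float).reshape(-1,1,2),K,d).reshape(-1,2)
    r=np.c_[n,np.ones(len(n))]@W[:3,:3].T; o=W[:3,3]
    return o+r*((z-o[2])/r[:,2])[:,None]
def proj(c,P):
    K,d,W=c; M=np.linalg.inv(W)
    return cv2.projectPoints(np.array(P,float).reshape(-1,1,3),cv2.Rodrigues(M[:3,:3])[0],M[:3,3],K,d)[0].reshape(-1,2)
def blob(img,lo,hi,seed,rad):
    hsv=cv2.cvtColor(img,cv2.COLOR_RGB2HSV); m=cv2.inRange(hsv,np.array(lo),np.array(hi))
    k=np.zeros_like(m); cv2.circle(k,(int(seed[0]),int(seed[1])),rad,255,-1); m&=k
    m=cv2.morphologyEx(m,cv2.MORPH_CLOSE,np.ones((3,3)))
    cs=cv2.findContours(m,cv2.RETR_EXTERNAL,cv2.CHAIN_APPROX_NONE)[0]
    return max(cs,key=cv2.contourArea)
def circ(c,cnt,z):
    P=plane(c,cnt.reshape(-1,2),z)[:,:2].astype(np.float32)
    h=cv2.convexHull(P); return cv2.fitEllipse(P) if len(P)>5 else None
def rect(c,cnt,z):
    P=plane(c,cnt.reshape(-1,2),z)[:,:2].astype(np.float32)
    return cv2.minAreaRect(P)
E
python3 - <<'E'
from h import *
im=cv2.imread('pics/top0.png')[:,:,::-1].copy(); c=cam('top')
print('cam',c[2][:3,3].round(3),'base px',proj(c,[[0,0,0],[.223,.61,.24]]).round())
pts=dict(cap=(199,168,.092),carton=(253,160,.056),tin=(200,208,.078),open=(152,210,.064),candle=(257,213,.06),cup=(254,260,.068),vase=(201,263,.084),saucer=(332,201,.018),dish=(377,194,.02),steel=(340,246,.02),wood=(384,239,.022),clock=(148,265,.03),kettle=(525,250,.1),remote=(241,306,.02))
hsv=cv2.cvtColor(im,cv2.COLOR_RGB2HSV)
for n,(u,v,z) in pts.items(): print(n,plane(c,[(u,v)],z)[0,:2].round(3),hsv[v,u],hsv[v-6,u-6])
E
```

```text
cam [0.518 0.025 1.188] base px [[291. 435.]
 [-15. 383.]]
cap [0.662 0.207] [110 163 122] [112 127 122]
carton [0.684 0.08 ] [ 21  37 177] [ 22  39 176]
tin [0.568 0.208] [ 19 132 151] [ 19 130 149]
open [0.566 0.326] [105   9  59] [69 35 51]
candle [0.553 0.073] [ 23  38 169] [ 20  42 165]
cup [0.44  0.082] [105 105 114] [105 103 109]
vase [0.437 0.206] [ 80  45 126] [ 33  18 155]
saucer [ 0.581 -0.116] [103  34 159] [102  35 159]
dish [ 0.596 -0.23 ] [ 21  18 181] [ 20  17 181]
steel [ 0.467 -0.132] [ 85  11 142] [ 90   9 139]
wood [ 0.482 -0.243] [ 17  99 126] [ 18  98 115]
clock [0.431 0.346] [75  6 91] [60  9 29]
kettle [ 0.452 -0.554] [138  43  30] [98 11 89]
remote [0.324 0.119] [90 10 74] [45  8 62]
```

View pics/wrist0.png

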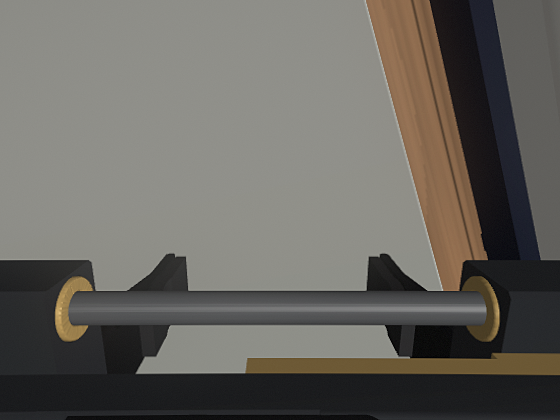

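The wrist camera looks forward past the jaws and currently sees only the dresser edge. Next I measure the objects properly in the top picture.

```bash
python3 - <<'E'
from h import *
im=cv2.imread('pics/top0.png')[:,:,::-1].copy(); c=cam('top')
S=dict(cap=((100,125,60),(125,255,255),(199,168),14,.092),tin=((12,100,90),(25,255,255),(200,208),18,.078),cup=((98,70,30),(125,255,255),(254,258),18,.068),
saucer=((98,60,30),(125,255,255),(332,201),30,.017),wood=((8,60,75),(25,140,255),(384,239),24,.022),steel=((60,0,100),(130,40,255),(340,246),20,.022),
patch=((10,0,140),(40,80,255),(253,160),20,.056),dish=((10,0,130),(40,40,255),(377,194),38,.02))
v=im.copy()
for n,(lo,hi,s,r,z) in S.items():
    k=blob(im,lo,hi,s,r); cv2.drawContours(v,[k],-1,(255,0,255),1)
    if n in('patch','dish'): q=rect(c,k,z); bx=cv2.boxPoints(q); print(n,np.round(q[0],4),np.round(q[1],3),round(q[2],1),bx.round(3).tolist())
    else: q=circ(c,k,z); print(n,np.round(q[0],4),np.round(q[1],3))
cv2.imwrite('pics/m0.png',cv2.resize(v[130:300,120:430],None,fx=2.5,fy=2.5,interpolation=cv2.INTER_NEAREST)[:,:,::-1])
E
```

```text
cap [0.6671 0.2086] [0.026 0.028]
tin [0.5706 0.2069] [0.055 0.057]
cup [0.439  0.0848] [0.056 0.062]
saucer [ 0.5805 -0.1158] [0.102 0.103]
wood [ 0.4833 -0.2433] [0.096 0.098]
steel [ 0.4666 -0.1302] [0.067 0.068]
patch [0.6864 0.0835] [0.05  0.026] 27.4 [[0.6579999923706055, 0.08299999684095383], [0.6700000166893005, 0.061000000685453415], [0.7139999866485596, 0.08399999886751175], [0.703000009059906, 0.10599999874830246]]
dish [ 0.596  -0.2279] [0.112 0.076] 7.9 [[0.5350000262260437, -0.1979999989271164], [0.5460000038146973, -0.27300000190734863], [0.6570000052452087, -0.257999986410141], [0.6460000276565552, -0.18199999630451202]]
```

View pics/m0.png

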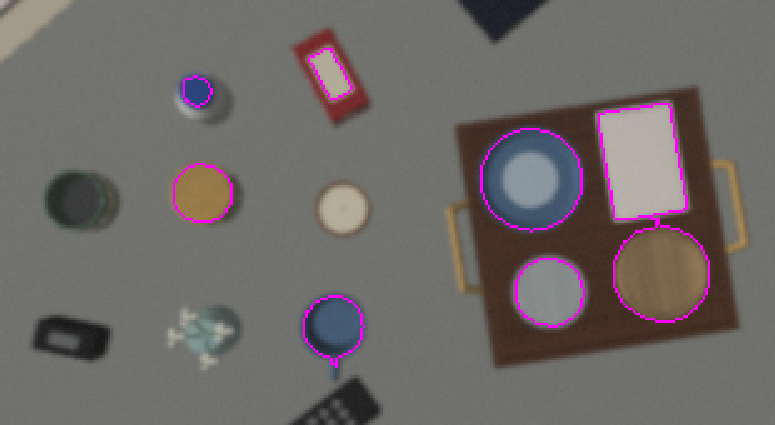

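The masks fit well: tray yaw is about 8°, carton yaw 27°, and the cup handle points to −x. I go above the tin first.

>>> send_rows:
  xyz:
    - [-35, -20, 0]
    - [-70, -39, 0]
    - [-106, -60, 0]
    - [-142, -80, 0]
    - [-178, -100, 0]
    - [-214, -120, 0]
    - [-250, -140, 0]
    - [-286, -160, 0]
    - [-322, -180, 0]
    - [-357, -200, 0]
  dr:
    - [0, 0, -0.035]
    - [0, 0, -0.07]
    - [0, 0, -0.105]
    - [0, 0, -0.14]
    - [0, 0, -0.175]
    - [0, 0, -0.21]
    - [0, 0, -0.245]
    - [0, 0, -0.28]
    - [0, 0, -0.315]
    - [0, 0, -0.35]
  jaw: 87
  grip_force: 20

```text
time: 0.98
position: [0.4909, 0.2979, 0.2395]
tool_rot: [-0.001, 3.141, 0.0]
ft_force: [-0.2, -0.3, 0.5]
grip_width: 1.0
grip_force: 0.0
```

>>> send_rows:
  xyz:
    - [-20, -23, 0]
    - [-40, -46, 0]
    - [-60, -68, 0]
    - [-75, -86, 0]
    - [-80, -91, 0]
    - [-80, -91, 0]
    - [-80, -91, 0]
    - [-80, -91, 0]
    - [-80, -91, 0]
    - [-80, -91, 0]
  dr:
    - [0, 0, 0]
    - [0, 0, 0]
    - [0, 0, 0]
    - [0, 0, 0]
    - [0, 0, 0]
    - [0, 0, 0]
    - [0, 0, 0]
    - [0, 0, 0]
    - [0, 0, 0]
    - [0, 0, 0]

```text
time: 1.82
position: [0.569, 0.2106, 0.2397]
tool_rot: [0.003, -3.141, -0.001]
ft_force: [-0.7, 0.5, 1.1]
grip_width: 1.001
grip_force: 0.0
```

```bash
python3 - <<'E'
from h import *
st=get_state(); im=get_image('wrist'); c=cam('wrist',st)
cv2.imwrite('pics/w1.png',im[:,:,::-1]); print(st['position'].round(4),st['tool_rot'].round(3))
P=dict(tin=[.571,.207,.078],cup=[.439,.0848,.068],cap=[.667,.209,.092],cand=[.553,.073,.06],vase=[.437,.206,.084])
for n,p in P.items(): print(n,proj(c,p).round())
E
```

```text
[0.569  0.2106 0.2397] [ 3.000e-03 -3.141e+00 -1.000e-03]
tin [[274. 207.]]
cup [[120.  42.]]
cap [[277. 315.]]
cand [[126. 183.]]
vase [[273.  36.]]
```

View pics/w1.png

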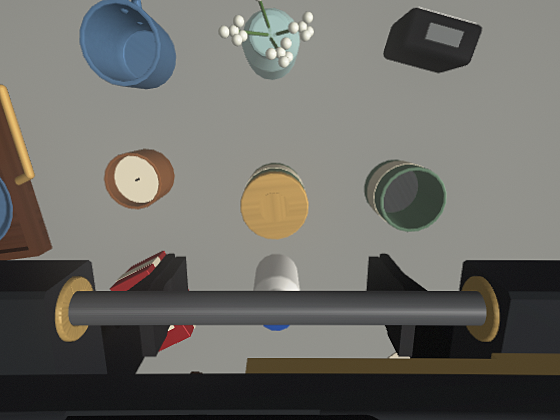

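The wrist view shows the lid at (275,204), cup at (125,42), open tin at (411,198) and the bottle's cap behind the bar at (277,322). I measure the lid and the cup rim.

```bash
python3 - <<'E'
from h import *
st=get_state(); im=cv2.imread('pics/w1.png')[:,:,::-1].copy(); c=cam('wrist',st)
k=blob(im,(10,90,90),(30,255,255),(275,204),45,); q=circ(c,k,.078); print('tin',np.round(q[0],4),np.round(q[1],4))
k=blob(im,(100,60,30),(125,255,255),(125,42),62); q=circ(c,k,.068); print('cup',np.round(q[0],4),np.round(q[1],4))
print(get_state()['position'])
E
```

```text
tin [0.5699 0.2064] [0.0578 0.0593]
cup [0.4415 0.0893] [0.0624 0.0759]
[0.56914076 0.21020907 0.23967209]
```

>>> send_rows:
  xyz:
    - [0, -3, 25]
    - [-1, -3, 52]
    - [-1, -3, 80]
    - [-1, -3, 108]
    - [-1, -3, 134]
    - [-1, -3, 156]
    - [-1, -3, 174]
    - [-1, -3, 187]
    - [-1, -3, 193]
    - [-1, -3, 193]
  dr:
    - [0, 0, 0]
    - [0, 0, 0]
    - [0, 0, 0]
    - [0, 0, 0]
    - [0, 0, 0]
    - [0, 0, 0]
    - [0, 0, 0]
    - [0, 0, 0]
    - [0, 0, 0]
    - [0, 0, 0]

```text
time: 2.7
position: [0.57, 0.2059, 0.0454]
tool_rot: [-0.0, -3.14, 0.001]
ft_force: [0.2, 0.5, -0.1]
grip_width: 0.997
grip_force: 0.0
```

>>> send_rows:
  xyz:
    - [0, 0, 0]
    - [0, 0, 0]
    - [0, 0, 0]
    - [0, 0, 0]
    - [0, 0, 0]
    - [0, 0, 0]
    - [0, 0, 0]
    - [0, 0, 0]
    - [0, 0, 0]
    - [0, 0, 0]
  dr:
    - [0, 0, 0]
    - [0, 0, 0]
    - [0, 0, 0]
    - [0, 0, 0]
    - [0, 0, 0]
    - [0, 0, 0]
    - [0, 0, 0]
    - [0, 0, 0]
    - [0, 0, 0]
    - [0, 0, 0]
  jaw: 50
  grip_force: 25

```text
time: 3.53
position: [0.5714, 0.2065, 0.0474]
tool_rot: [0.001, 3.14, 0.002]
ft_force: [-0.2, 1.6, 6.2]
grip_width: 0.682
grip_force: 25.0
```

>>> send_rows:
  xyz:
    - [0, 0, -12]
    - [0, 0, -38]
    - [0, 0, -68]
    - [0, 0, -98]
    - [1, -8, -122]
    - [5, -24, -136]
    - [10, -50, -140]
    - [16, -80, -140]
    - [22, -115, -140]
    - [29, -150, -140]
  dr:
    - [0, 0, 0]
    - [0, 0, 0]
    - [0, 0, 0]
    - [0, 0, 0]
    - [0, 0, 0]
    - [0, 0, 0]
    - [0, 0, 0]
    - [0, 0, 0]
    - [0, 0, 0]
    - [0, 0, 0]

```text
time: 4.37
position: [0.5408, 0.0543, 0.1866]
tool_rot: [-0.0, -3.141, 0.001]
ft_force: [0.4, 0.3, -0.7]
grip_width: 0.683
grip_force: 25.0
```

>>> send_rows:
  xyz:
    - [7, -36, 0]
    - [14, -73, 0]
    - [21, -111, 0]
    - [28, -149, 0]
    - [35, -186, 0]
    - [42, -222, 0]
    - [49, -254, 0]
    - [54, -278, 0]
    - [58, -294, 0]
    - [58, -299, 0]
  dr:
    - [0, 0, 0]
    - [0, 0, 0]
    - [0, 0, 0]
    - [0, 0, 0]
    - [0, 0, 0]
    - [0, 0, 0]
    - [0, 0, 0]
    - [0, 0, 0]
    - [0, 0, 0]
    - [0, 0, 0]

```text
time: 5.2
position: [0.481, -0.2472, 0.1866]
tool_rot: [-0.011, -3.14, 0.002]
ft_force: [0.7, 0.0, -1.2]
grip_width: 0.686
grip_force: 25.0
```

```bash
python3 - <<'E'
from h import *
st=get_state(); im=get_image('wrist'); c=cam('wrist',st)
cv2.imwrite('pics/w2.png',im[:,:,::-1]); print(st['position'].round(4),st['tool_rot'].round(3),st['grip_width'])
P=dict(wood=[.4833,-.2433,.022],steel=[.4666,-.1302,.022],saucer=[.5805,-.1158,.018],dish=[.596,-.228,.02])
for n,p in P.items(): print(n,proj(c,p).round())
E
```

```text
[ 0.481  -0.2472  0.1866] [-1.10e-02 -3.14e+00  2.00e-03] 0.6856826071289773
wood [[283. 207.]]
steel [[414. 187.]]
saucer [[417. 304.]]
dish [[300. 320.]]
```

View pics/w2.png

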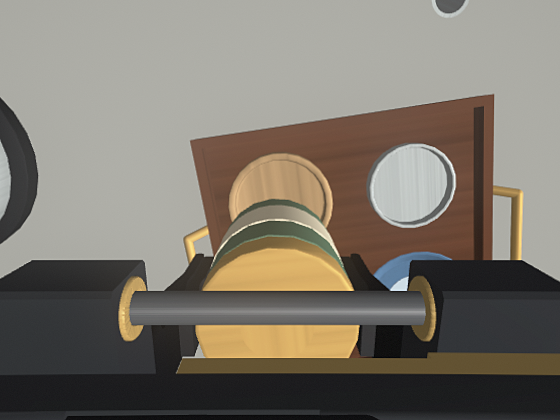

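The wood coaster sits at (281,206) and the steel one at (412,185), both within 2 px of the prediction, so I lower the tin.

>>> send_rows:
  xyz:
    - [0, 0, 6]
    - [0, 0, 22]
    - [0, 0, 44]
    - [0, 0, 66]
    - [0, 0, 86]
    - [0, 0, 102]
    - [0, 0, 113]
    - [0, 0, 119]
    - [0, 0, 122]
    - [0, 0, 123]
  dr:
    - [0, 0, 0]
    - [0, 0, 0]
    - [0, 0, 0]
    - [0, 0, 0]
    - [0, 0, 0]
    - [0, 0, 0]
    - [0, 0, 0]
    - [0, 0, 0]
    - [0, 0, 0]
    - [0, 0, 0]

```text
time: 6.08
position: [0.4838, -0.2425, 0.0635]
tool_rot: [0.0, -3.142, -0.0]
ft_force: [0.2, -0.6, -1.1]
grip_width: 0.687
grip_force: 25.0
```

>>> send_rows:
  xyz:
    - [0, 0, 1]
    - [0, 0, 2]
    - [0, 0, 3]
    - [0, 0, 4]
    - [0, 0, 4]
    - [0, 0, 5]
    - [0, 0, 5]
    - [0, 0, 5]
    - [0, 0, 5]
    - [0, 0, 5]
  dr:
    - [0, 0, 0]
    - [0, 0, 0]
    - [0, 0, 0]
    - [0, 0, 0]
    - [0, 0, 0]
    - [0, 0, 0]
    - [0, 0, 0]
    - [0, 0, 0]
    - [0, 0, 0]
    - [0, 0, 0]

```text
time: 6.92
position: [0.4837, -0.2432, 0.0594]
tool_rot: [0.002, 3.141, 0.001]
ft_force: [-3.1, 0.2, 5.0]
grip_width: 0.683
grip_force: 25.0
```

>>> send_rows:
  xyz:
    - [0, 0, 0]
    - [0, 0, 0]
    - [0, 0, 0]
    - [0, 0, 0]
    - [0, 0, 0]
    - [0, 0, -8]
    - [0, 0, -28]
    - [0, 0, -60]
    - [0, 0, -95]
    - [0, 0, -130]
  dr:
    - [0, 0, 0]
    - [0, 0, 0]
    - [0, 0, 0]
    - [0, 0, 0]
    - [0, 0, 0]
    - [0, 0, 0]
    - [0, 0, 0]
    - [0, 0, 0]
    - [0, 0, 0]
    - [0, 0, 0]
  jaw: 87

```text
time: 7.75
position: [0.483, -0.2431, 0.1902]
tool_rot: [-0.002, -3.141, 0.0]
ft_force: [1.2, -0.4, 0.0]
grip_width: 1.004
grip_force: 0.0
```

>>> send_rows:
  xyz:
    - [-6, 16, -25]
    - [-20, 50, -45]
    - [-35, 87, -50]
    - [-50, 124, -50]
    - [-65, 161, -50]
    - [-80, 198, -50]
    - [-95, 235, -50]
    - [-110, 272, -50]
    - [-125, 309, -50]
    - [-140, 346, -50]
  dr:
    - [0, 0, 0]
    - [0, 0, 0]
    - [0, 0, 0]
    - [0, 0, 0]
    - [0, 0, 0]
    - [0, 0, 0]
    - [0, 0, 0]
    - [0, 0, 0]
    - [0, 0, 0]
    - [0, 0, 0]

```text
time: 8.58
position: [0.6242, 0.1046, 0.2393]
tool_rot: [0.002, 3.141, 0.0]
ft_force: [0.5, -1.1, 0.9]
grip_width: 0.995
grip_force: 0.0
```

>>> send_rows:
  xyz:
    - [-14, 36, 0]
    - [-26, 66, 0]
    - [-36, 90, 0]
    - [-42, 104, 0]
    - [-43, 106, 0]
    - [-43, 106, 0]
    - [-43, 106, 0]
    - [-43, 106, 0]
    - [-43, 106, 0]
    - [-43, 106, 0]
  dr:
    - [0, 0, 0]
    - [0, 0, 0]
    - [0, 0, 0]
    - [0, 0, 0]
    - [0, 0, 0]
    - [0, 0, 0]
    - [0, 0, 0]
    - [0, 0, 0]
    - [0, 0, 0]
    - [0, 0, 0]

```text
time: 9.42
position: [0.6669, 0.2073, 0.2391]
tool_rot: [0.004, 3.141, -0.0]
ft_force: [-0.5, 1.1, 0.1]
grip_width: 0.999
grip_force: 0.0
```

```bash
python3 - <<'E'
from h import *
st=get_state(); im=get_image('wrist'); c=cam('wrist',st); t=get_image('top')
cv2.imwrite('pics/w3.png',im[:,:,::-1]); cv2.imwrite('pics/top3.png',t[:,:,::-1]); print(st['position'].round(4),st['tool_rot'].round(3),st['grip_width'])
p=proj(c,[[.667,.209,.092],[.6864,.0835,.056]]); print(p.round())
k=blob(im,(100,90,40),(125,255,255),p[0],60); q=circ(c,k,.092); print('cap',np.round(q[0],4),np.round(q[1],4))
E
```

```text
[0.6669 0.2073 0.2391] [ 0.004  3.141 -0.   ] 0.9991789194869392
[[281. 209.]
 [147. 220.]]
cap [0.6659 0.2087] [0.0318 0.0335]
```

View pics/w3.png

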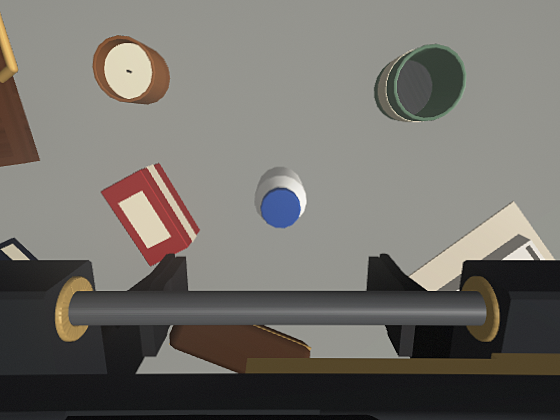

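The cap is at (280,208), as predicted, and the carton's patch at (144,220). I grasp the bottle.

>>> send_rows:
  xyz:
    - [0, 0, 25]
    - [0, 0, 52]
    - [0, 0, 80]
    - [0, 0, 108]
    - [0, 0, 134]
    - [0, 0, 156]
    - [0, 0, 174]
    - [0, 0, 186]
    - [0, 0, 192]
    - [0, 0, 192]
  dr:
    - [0, 0, 0]
    - [0, 0, 0]
    - [0, 0, 0]
    - [0, 0, 0]
    - [0, 0, 0]
    - [0, 0, 0]
    - [0, 0, 0]
    - [0, 0, 0]
    - [0, 0, 0]
    - [0, 0, 0]

```text
time: 10.35
position: [0.6661, 0.2085, 0.0453]
tool_rot: [-0.001, -3.14, 0.001]
ft_force: [0.4, -0.1, -0.0]
grip_width: 1.001
grip_force: 0.0
```

>>> send_rows:
  xyz:
    - [0, 0, 0]
    - [0, 0, 0]
    - [0, 0, 0]
    - [0, 0, 0]
    - [0, 0, 0]
    - [0, 0, 0]
    - [0, 0, 0]
    - [0, 0, 0]
    - [0, 0, 0]
    - [0, 0, 0]
  dr:
    - [0, 0, 0]
    - [0, 0, 0]
    - [0, 0, 0]
    - [0, 0, 0]
    - [0, 0, 0]
    - [0, 0, 0]
    - [0, 0, 0]
    - [0, 0, 0]
    - [0, 0, 0]
    - [0, 0, 0]
  jaw: 38
  grip_force: 25

```text
time: 11.18
position: [0.667, 0.2092, 0.0469]
tool_rot: [0.001, 3.141, 0.001]
ft_force: [-0.0, 1.3, 1.9]
grip_width: 0.547
grip_force: 25.0
```

```bash
python3 - <<'E'
from h import *
im=cv2.imread('pics/w3.png')[:,:,::-1].copy(); c=cam('wrist',dict(position=np.array([.6669,.2073,.2391]),tool_rot=np.array([.004,3.141,0])))
k=blob(im,(10,0,140),(40,80,255),(144,220),38); q=rect(c,k,.056); print(q)
t=cv2.imread('pics/top3.png')[:,:,::-1].copy()
k=blob(t,(12,100,90),(25,255,255),(384,239),22); q=circ(cam('top'),k,.090); print('tin',q)
E
```

```text
((0.6856268644332886, 0.0816611722111702), (0.050180815160274506, 0.026128267869353294), 27.185468673706055)
tin ((0.48435571789741516, -0.2280125617980957), (0.08876314759254456, 0.09158337861299515), 173.8892822265625)
```

>>> send_rows:
  xyz:
    - [0, 0, -12]
    - [0, 0, -38]
    - [0, 0, -68]
    - [0, 0, -98]
    - [4, -7, -122]
    - [12, -20, -136]
    - [24, -41, -140]
    - [36, -61, -140]
    - [50, -85, -140]
    - [66, -112, -140]
  dr:
    - [0, 0, 0]
    - [0, 0, 0]
    - [0, 0, 0]
    - [0, 0, 0]
    - [0, 0, 0]
    - [0, 0, 0]
    - [0, 0, 0]
    - [0, 0, 0]
    - [0, 0, 0]
    - [0, 0, 0]

```text
time: 12.02
position: [0.6, 0.0965, 0.1869]
tool_rot: [-0.001, 3.141, 0.0]
ft_force: [1.0, -0.1, -1.9]
grip_width: 0.542
grip_force: 25.0
```

>>> send_rows:
  xyz:
    - [17, -29, 0]
    - [35, -59, 0]
    - [54, -91, 0]
    - [73, -123, 0]
    - [91, -154, 0]
    - [107, -181, 0]
    - [119, -202, 0]
    - [128, -217, 0]
    - [133, -225, 0]
    - [134, -227, 0]
  dr:
    - [0, 0, 0]
    - [0, 0, 0]
    - [0, 0, 0]
    - [0, 0, 0]
    - [0, 0, 0]
    - [0, 0, 0]
    - [0, 0, 0]
    - [0, 0, 0]
    - [0, 0, 0]
    - [0, 0, 0]

```text
time: 12.85
position: [0.4655, -0.1319, 0.187]
tool_rot: [0.006, 3.141, 0.0]
ft_force: [0.1, 0.0, -1.7]
grip_width: 0.542
grip_force: 25.0
```

```bash
python3 - <<'E'
from h import *
st=get_state(); im=get_image('wrist'); c=cam('wrist',st)
cv2.imwrite('pics/w4.png',im[:,:,::-1]); print(st['position'].round(4),st['tool_rot'].round(3),st['grip_width'])
P=dict(wood=[.4833,-.2433,.022],tin=[.4833,-.2433,.09],steel=[.4666,-.1302,.022],saucer=[.5805,-.1158,.018])
for n,p in P.items(): print(n,proj(c,p).round())
E
```

```text
[ 0.4655 -0.1319  0.187 ] [0.006 3.141 0.   ] 0.5417677637007268
wood [[153. 224.]]
tin [[122. 251.]]
steel [[280. 205.]]
saucer [[296. 319.]]
```

View pics/w4.png

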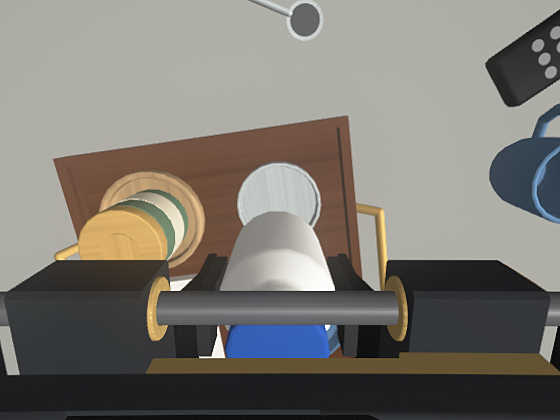

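The tin stands centred in the wood coaster, its lid at (123,245), and the steel coaster is at (279,204). I lower the bottle, release it and go on to the carton.

>>> send_rows:
  xyz:
    - [0, 0, 6]
    - [0, 0, 22]
    - [0, 0, 44]
    - [0, 0, 66]
    - [0, 0, 86]
    - [0, 0, 102]
    - [0, 0, 113]
    - [0, 0, 119]
    - [0, 0, 122]
    - [0, 0, 123]
  dr:
    - [0, 0, 0]
    - [0, 0, 0]
    - [0, 0, 0]
    - [0, 0, 0]
    - [0, 0, 0]
    - [0, 0, 0]
    - [0, 0, 0]
    - [0, 0, 0]
    - [0, 0, 0]
    - [0, 0, 0]

```text
time: 13.73
position: [0.467, -0.1297, 0.0634]
tool_rot: [0.0, 3.142, -0.0]
ft_force: [0.1, 0.5, -1.1]
grip_width: 0.545
grip_force: 25.0
```

>>> send_rows:
  xyz:
    - [0, 0, 1]
    - [0, 0, 2]
    - [0, 0, 3]
    - [0, 0, 4]
    - [0, 0, 4]
    - [0, 0, 5]
    - [0, 0, 5]
    - [0, 0, 5]
    - [0, 0, 5]
    - [0, 0, 5]
  dr:
    - [0, 0, 0]
    - [0, 0, 0]
    - [0, 0, 0]
    - [0, 0, 0]
    - [0, 0, 0]
    - [0, 0, 0]
    - [0, 0, 0]
    - [0, 0, 0]
    - [0, 0, 0]
    - [0, 0, 0]

```text
time: 14.57
position: [0.4668, -0.1301, 0.0588]
tool_rot: [0.001, 3.141, 0.0]
ft_force: [0.3, 0.1, 1.9]
grip_width: 0.546
grip_force: 25.0
```

>>> send_rows:
  xyz:
    - [0, 0, 0]
    - [0, 0, 0]
    - [0, 0, 0]
    - [0, 0, 0]
    - [0, 0, 0]
    - [0, 0, -8]
    - [0, 0, -28]
    - [0, 0, -60]
    - [0, 0, -95]
    - [0, 0, -130]
  dr:
    - [0, 0, 0]
    - [0, 0, 0]
    - [0, 0, 0]
    - [0, 0, 0]
    - [0, 0, 0]
    - [0, 0, 0]
    - [0, 0, 0]
    - [0, 0, 0]
    - [0, 0, 0]
    - [0, 0, 0]
  jaw: 80

```text
time: 15.4
position: [0.466, -0.1302, 0.1903]
tool_rot: [-0.002, -3.141, 0.0]
ft_force: [0.0, -0.6, -0.3]
grip_width: 0.917
grip_force: 0.0
```

>>> send_rows:
  xyz:
    - [-15, 14, -15]
    - [-40, 39, -20]
    - [-67, 65, -20]
    - [-94, 91, -20]
    - [-121, 117, -20]
    - [-148, 143, -20]
    - [-174, 168, -20]
    - [-198, 192, -20]
    - [-214, 207, -20]
    - [-219, 212, -20]
  dr:
    - [0, 0, -0.05]
    - [0, 0, -0.1]
    - [0, 0, -0.15]
    - [0, 0, -0.2]
    - [0, 0, -0.25]
    - [0, 0, -0.3]
    - [0, 0, -0.35]
    - [0, 0, -0.4]
    - [0, 0, -0.45]
    - [0, 0, -0.476]

```text
time: 16.23
position: [0.6873, 0.0865, 0.208]
tool_rot: [-0.75, 3.05, 0.002]
ft_force: [-1.0, 0.4, -0.8]
grip_width: 0.917
grip_force: 0.0
```

```bash
python3 - <<'E'
from h import *
time=get_state()['time']
st=get_state(); im=get_image('wrist'); c=cam('wrist',st)
cv2.imwrite('pics/w5.png',im[:,:,::-1]); print(st['position'].round(4),st['tool_rot'].round(3),st['grip_width'])
A=R.from_rotvec(st['tool_rot']).as_matrix(); print(A.round(3), 'tool shift to carton', (A.T@(np.array([.686,.082,.036])-st['position'])*1e3).round(1), 'yaw y', np.degrees(np.arctan2(A[1,1],A[0,1])))
E
```

```text
[0.6873 0.0865 0.208 ] [-7.50e-01  3.05e+00  2.00e-03] 0.9174556412777277
[[-0.886 -0.464  0.   ]
 [-0.464  0.886  0.001]
 [-0.001  0.001 -1.   ]] tool shift to carton [  3.3  -3.6 172. ] yaw y 117.63739626987095
```

View pics/w5.png

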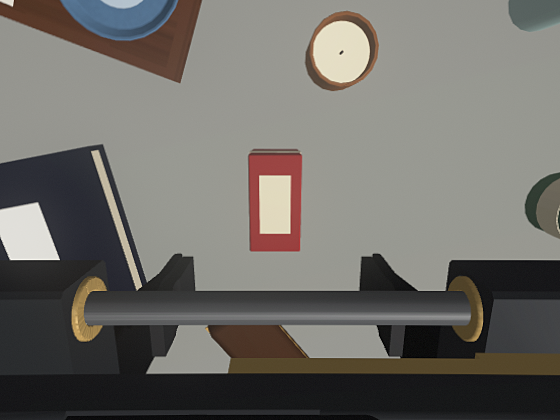

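The carton is square to the jaws, patch at (275,205), and the book at lower left is clear of the fingers. I descend and grip.

>>> send_rows:
  xyz:
    - [0, 0, 20]
    - [0, 0, 44]
    - [0, 0, 70]
    - [0, 0, 96]
    - [0, 0, 120]
    - [0, 0, 140]
    - [0, 0, 156]
    - [0, 0, 167]
    - [0, 0, 172]
    - [0, 0, 172]
  dr:
    - [0, 0, 0]
    - [0, 0, 0]
    - [0, 0, 0]
    - [0, 0, 0]
    - [0, 0, 0]
    - [0, 0, 0]
    - [0, 0, 0]
    - [0, 0, 0]
    - [0, 0, 0]
    - [0, 0, 0]

```text
time: 17.12
position: [0.6848, 0.0807, 0.036]
tool_rot: [0.737, -3.052, 0.0]
ft_force: [0.2, -0.2, -0.5]
grip_width: 0.917
grip_force: 0.0
```

>>> send_rows:
  xyz:
    - [0, 0, 0]
    - [0, 0, 0]
    - [0, 0, 0]
    - [0, 0, 0]
    - [0, 0, 0]
    - [0, 0, 0]
    - [0, 0, 0]
    - [0, 0, 0]
    - [0, 0, 0]
    - [0, 0, 0]
  dr:
    - [0, 0, 0]
    - [0, 0, 0]
    - [0, 0, 0]
    - [0, 0, 0]
    - [0, 0, 0]
    - [0, 0, 0]
    - [0, 0, 0]
    - [0, 0, 0]
    - [0, 0, 0]
    - [0, 0, 0]
  jaw: 34
  grip_force: 20

```text
time: 17.95
position: [0.6858, 0.0822, 0.0369]
tool_rot: [-0.74, 3.053, 0.001]
ft_force: [-0.6, 1.4, 2.5]
grip_width: 0.505
grip_force: 20.0
```

```bash
python3 - <<'E'
from h import *
st=get_state(); A=R.from_rotvec(st['tool_rot']).as_matrix()
print(st['position'].round(4), (A.T@(np.array([.596,-.228,0])-np.array([.6855,.0816,0]))*1e3).round(1))
E
```

```text
[0.6858 0.0822 0.0369] [ 2.213e+02 -2.343e+02 -2.000e-01]
```

>>> send_rows:
  xyz:
    - [0, 0, -12]
    - [0, 0, -38]
    - [0, 0, -68]
    - [0, 0, -98]
    - [5, -5, -115]
    - [14, -15, -120]
    - [28, -30, -120]
    - [44, -47, -120]
    - [62, -66, -120]
    - [82, -87, -120]
  dr:
    - [0, 0, 0]
    - [0, 0, 0]
    - [0, 0, 0]
    - [0, 0, 0]
    - [0, 0, 0.02]
    - [0, 0, 0.05]
    - [0, 0, 0.08]
    - [0, 0, 0.11]
    - [0, 0, 0.14]
    - [0, 0, 0.17]

```text
time: 18.78
position: [0.6502, -0.0365, 0.1544]
tool_rot: [0.471, -3.102, 0.0]
ft_force: [-0.2, -0.1, -1.8]
grip_width: 0.504
grip_force: 20.0
```

```bash
python3 - <<'E'
from h import *
st=get_state(); A=R.from_rotvec(st['tool_rot']).as_matrix()
A0=R.from_rotvec([-.74,3.053,.001]).as_matrix(); p=np.array([.6855,.0816,0])+A0@np.array([.082,-.087,0])
print(st['position'].round(4),p, (A.T@(np.array([.596,-.228,0])-p)*1e3).round(1),'yaw left',np.degrees(np.arctan2(A[1,1],A[0,1]))-97.9)
E
```

```text
[ 0.6502 -0.0365  0.1544] [ 6.52435010e-01 -3.32899493e-02 -7.73820331e-05] [ 111.6 -169.2    0.3] yaw left 9.35054265862442
```

>>> send_rows:
  xyz:
    - [14, -21, 0]
    - [30, -45, 0]
    - [47, -71, 0]
    - [64, -97, 0]
    - [80, -121, 0]
    - [94, -142, 0]
    - [105, -158, 0]
    - [111, -167, 0]
    - [112, -169, 0]
    - [112, -169, 0]
  dr:
    - [0, 0, 0.02]
    - [0, 0, 0.04]
    - [0, 0, 0.06]
    - [0, 0, 0.08]
    - [0, 0, 0.1]
    - [0, 0, 0.12]
    - [0, 0, 0.14]
    - [0, 0, 0.16]
    - [0, 0, 0.165]
    - [0, 0, 0.165]

```text
time: 19.62
position: [0.5962, -0.2283, 0.1561]
tool_rot: [0.218, -3.134, -0.001]
ft_force: [0.5, 0.0, -1.5]
grip_width: 0.504
grip_force: 20.0
```

```bash
python3 - <<'E'
from h import *
st=get_state(); im=get_image('wrist'); c=cam('wrist',st)
cv2.imwrite('pics/w6.png',im[:,:,::-1]); print(st['position'].round(4),st['tool_rot'].round(3),st['grip_width'])
u=np.array([np.cos(.138),np.sin(.138),0]);w=np.array([-u[1],u[0],0]);d=np.array([.596,-.228,.02])
print('dish corners',proj(c,[d+a*.056*u+b*.037*w for a in(-1,1) for b in (-1,1)]).round().tolist(),'bottle',proj(c,[.4666,-.1302,.104]).round(),'tin',proj(c,[.4833,-.2433,.09]).round())
E
```

```text
[ 0.5962 -0.2283  0.1561] [ 2.180e-01 -3.134e+00 -1.000e-03] 0.5042098533588432
dish corners [[230.0, 141.0], [328.0, 141.0], [235.0, 277.0], [323.0, 277.0]] bottle [[516.  27.]] tin [[281.  37.]]
```

View pics/w6.png

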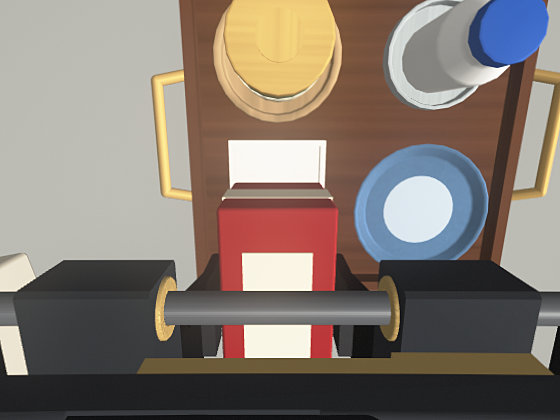

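The dish's rear corners at (229,141) and (326,141) match the prediction, and the bottle and tin are upright in their coasters. I lower the carton.

>>> send_rows:
  xyz:
    - [0, 0, 6]
    - [0, 0, 20]
    - [0, 0, 38]
    - [0, 0, 56]
    - [0, 0, 72]
    - [0, 0, 85]
    - [0, 0, 95]
    - [0, 0, 100]
    - [0, 0, 102]
    - [0, 0, 103]
  dr:
    - [0, 0, 0]
    - [0, 0, 0]
    - [0, 0, 0]
    - [0, 0, 0]
    - [0, 0, 0]
    - [0, 0, 0]
    - [0, 0, 0]
    - [0, 0, 0]
    - [0, 0, 0]
    - [0, 0, 0]

```text
time: 20.5
position: [0.597, -0.2278, 0.0537]
tool_rot: [-0.221, 3.133, -0.0]
ft_force: [0.5, 0.9, -1.3]
grip_width: 0.502
grip_force: 20.0
```

>>> send_rows:
  xyz:
    - [0, 0, 1]
    - [0, 0, 2]
    - [0, 0, 3]
    - [0, 0, 4]
    - [0, 0, 4]
    - [0, 0, 5]
    - [0, 0, 5]
    - [0, 0, 5]
    - [0, 0, 5]
    - [0, 0, 5]
  dr:
    - [0, 0, 0]
    - [0, 0, 0]
    - [0, 0, 0]
    - [0, 0, 0]
    - [0, 0, 0]
    - [0, 0, 0]
    - [0, 0, 0]
    - [0, 0, 0]
    - [0, 0, 0]
    - [0, 0, 0]

```text
time: 21.33
position: [0.5969, -0.2281, 0.0489]
tool_rot: [-0.22, 3.133, -0.0]
ft_force: [-0.3, -0.2, 1.3]
grip_width: 0.507
grip_force: 20.0
```

>>> send_rows:
  xyz:
    - [0, 0, 0]
    - [0, 0, 0]
    - [0, 0, 0]
    - [0, 0, 0]
    - [0, 0, -6]
    - [0, 0, -22]
    - [0, 0, -50]
    - [0, 0, -85]
    - [0, 0, -120]
    - [0, 0, -150]
  dr:
    - [0, 0, 0]
    - [0, 0, 0]
    - [0, 0, 0]
    - [0, 0, 0]
    - [0, 0, 0]
    - [0, 0, 0]
    - [0, 0, 0]
    - [0, 0, 0]
    - [0, 0, 0]
    - [0, 0, 0]
  jaw: 70

```text
time: 22.17
position: [0.5968, -0.2283, 0.2015]
tool_rot: [-0.219, 3.132, -0.001]
ft_force: [0.5, 0.7, 0.1]
grip_width: 0.801
grip_force: 0.0
```

>>> send_rows:
  xyz:
    - [6, 18, -20]
    - [17, 50, -40]
    - [30, 88, -40]
    - [43, 128, -40]
    - [56, 168, -40]
    - [69, 207, -40]
    - [82, 245, -40]
    - [94, 281, -40]
    - [105, 313, -40]
    - [111, 331, -40]
  dr:
    - [0, 0, 0.09]
    - [0, 0, 0.185]
    - [0, 0, 0.28]
    - [0, 0, 0.375]
    - [0, 0, 0.47]
    - [0, 0, 0.565]
    - [0, 0, 0.66]
    - [0, 0, 0.755]
    - [0, 0, 0.85]
    - [0, 0, 0.925]
  jaw: 87

```text
time: 23.0
position: [0.4383, 0.0883, 0.2392]
tool_rot: [-1.201, -2.903, -0.003]
ft_force: [-0.1, -0.1, 0.4]
grip_width: 0.998
grip_force: 0.0
```

```bash
python3 - <<'E'
from h import *
st=get_state(); im=get_image('wrist'); c=cam('wrist',st); t=get_image('top')
cv2.imwrite('pics/w7.png',im[:,:,::-1]); cv2.imwrite('pics/top7.png',t[:,:,::-1])
A=R.from_rotvec(st['tool_rot']).as_matrix()
print(st['position'].round(4),st['tool_rot'].round(3),np.degrees(np.arctan2(A[1,1],A[0,1])),st['joint_positions'].round(2))
p=proj(c,[.44,.086,.068])[0]; print(p)
k=blob(im,(98,60,20),(125,255,255),p,75)
# drop the handle: open the filled contour
m=np.zeros(im.shape[:2],np.uint8); cv2.drawContours(m,[k],-1,255,-1)
m=cv2.morphologyEx(m,cv2.MORPH_OPEN,cv2.getStructuringElement(cv2.MORPH_ELLIPSE,(25,25)))
k=max(cv2.findContours(m,0,1)[0],key=cv2.contourArea); print(circ(c,k,.068))
v=im.copy(); cv2.drawContours(v,[k],-1,(255,0,255),1); cv2.imwrite('pics/w7m.png',v[:,:,::-1])
E
```

```text
[0.4383 0.0883 0.2392] [-1.201 -2.903 -0.003] 45.04700246721418 [-0.54 -0.13  0.26  1.93  0.03  1.33  0.5 ]
[276.81027222 205.04024969]
((0.437688946723938, 0.08632724732160568), (0.06112444028258324, 0.06501538306474686), 53.66096496582031)
```

View pics/w7m.png

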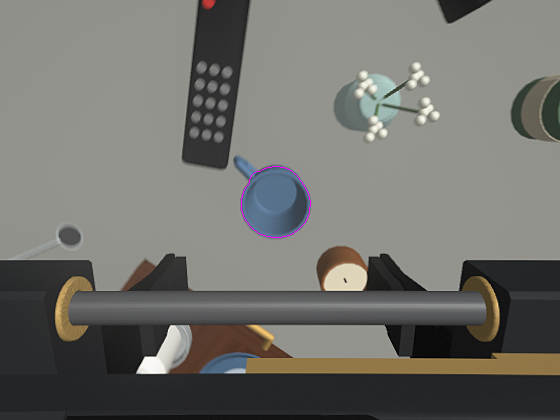

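The cup is at (276,203) and cleanly outlined. Its handle points up-left, 45° off the jaw line, and the candle and vase are both outside the gripper's footprint. I descend part way and check the settled pose.

>>> send_rows:
  xyz:
    - [0, 0, 12]
    - [0, 0, 30]
    - [0, 0, 50]
    - [0, 0, 70]
    - [0, 0, 86]
    - [0, 0, 96]
    - [0, 0, 100]
    - [0, 0, 100]
    - [0, 0, 100]
    - [0, 0, 100]
  dr:
    - [0, 0, 0]
    - [0, 0, 0]
    - [0, 0, 0]
    - [0, 0, 0]
    - [0, 0, 0]
    - [0, 0, 0]
    - [0, 0, 0]
    - [0, 0, 0]
    - [0, 0, 0]
    - [0, 0, 0]

```text
time: 23.93
position: [0.4414, 0.0843, 0.1397]
tool_rot: [1.201, 2.901, 0.002]
ft_force: [-0.6, 0.9, -0.6]
grip_width: 1.003
grip_force: 0.0
```

```bash
python3 - <<'E'
from h import *
st=get_state(); A=R.from_rotvec(st['tool_rot']).as_matrix()
print(st['position'].round(4),(A.T@(np.array([.4377,.0863,.040])-st['position'])*1e3).round(1))
t=cv2.imread('pics/top7.png')[:,:,::-1].copy(); c=cam('top')
k=blob(t,(10,0,140),(40,80,255),proj(c,[.596,-.228,.068])[0],14); print('patch',rect(c,k,.068))
k=blob(t,(100,90,40),(125,255,255),proj(c,[.4666,-.1302,.104])[0],12); print('cap',circ(c,k,.104))
k=blob(t,(12,110,110),(25,255,255),proj(c,[.4833,-.2433,.09])[0],16); print('tin',circ(c,k,.09))
E
```

```text
[0.4414 0.0843 0.1397] [ 4.1 -1.4 99.7]
patch ((0.598167359828949, -0.22847525775432587), (0.04987991973757744, 0.02606724016368389), 8.512982368469238)
cap ((0.4676244854927063, -0.1303790658712387), (0.029031943529844284, 0.029681624844670296), 74.64800262451172)
tin ((0.4831901788711548, -0.24308046698570251), (0.05833618342876434, 0.05980153754353523), 97.3307876586914)
```

The three placed objects are within 2 mm of target. Now I grasp the cup.

>>> send_rows:
  xyz:
    - [3, -1, 6]
    - [3, -1, 20]
    - [3, -1, 38]
    - [3, -1, 56]
    - [3, -1, 72]
    - [3, -1, 85]
    - [3, -1, 94]
    - [3, -1, 98]
    - [3, -1, 99]
    - [3, -1, 99]
  dr:
    - [0, 0, 0]
    - [0, 0, 0]
    - [0, 0, 0]
    - [0, 0, 0]
    - [0, 0, 0]
    - [0, 0, 0]
    - [0, 0, 0]
    - [0, 0, 0]
    - [0, 0, 0]
    - [0, 0, 0]

```text
time: 24.77
position: [0.4379, 0.0858, 0.0399]
tool_rot: [1.201, 2.902, 0.001]
ft_force: [0.0, -0.3, -0.2]
grip_width: 1.001
grip_force: 0.0
```

>>> send_rows:
  xyz:
    - [0, 0, 0]
    - [0, 0, 0]
    - [0, 0, 0]
    - [0, 0, 0]
    - [0, 0, 0]
    - [0, 0, 0]
    - [0, 0, 0]
    - [0, 0, 0]
    - [0, 0, 0]
    - [0, 0, 0]
  dr:
    - [0, 0, 0]
    - [0, 0, 0]
    - [0, 0, 0]
    - [0, 0, 0]
    - [0, 0, 0]
    - [0, 0, 0]
    - [0, 0, 0]
    - [0, 0, 0]
    - [0, 0, 0]
    - [0, 0, 0]
  jaw: 52
  grip_force: 18

```text
time: 25.6
position: [0.4381, 0.086, 0.0399]
tool_rot: [1.201, 2.902, 0.001]
ft_force: [0.6, 0.6, 2.9]
grip_width: 0.722
grip_force: 18.0
```

```bash
python3 - <<'E'
from h import *
st=get_state(); A=R.from_rotvec(st['tool_rot']).as_matrix()
print(st['position'].round(4),(A.T@(np.array([.5805,-.1158,0.2])-st['position'])*1e3).round(1))
E
```

```text
[0.4381 0.086  0.0399] [-243.4  -42.  -160. ]
```

>>> send_rows:
  xyz:
    - [0, 0, -6]
    - [0, 0, -20]
    - [0, 0, -40]
    - [0, 0, -62]
    - [0, 0, -84]
    - [0, 0, -104]
    - [0, 0, -118]
    - [0, 0, -126]
    - [0, 0, -130]
    - [0, 0, -130]
  dr:
    - [0, 0, 0]
    - [0, 0, 0]
    - [0, 0, 0]
    - [0, 0, 0]
    - [0, 0, 0]
    - [0, 0, 0]
    - [0, 0, 0]
    - [0, 0, 0]
    - [0, 0, 0]
    - [0, 0, 0]

```text
time: 26.43
position: [0.4374, 0.0856, 0.1696]
tool_rot: [-1.201, -2.903, -0.0]
ft_force: [-0.5, -0.4, -1.9]
grip_width: 0.723
grip_force: 18.0
```

>>> send_rows:
  xyz:
    - [-10, -2, 0]
    - [-34, -6, 0]
    - [-66, -11, 0]
    - [-100, -17, 0]
    - [-135, -23, 0]
    - [-170, -29, 0]
    - [-202, -35, 0]
    - [-226, -39, 0]
    - [-240, -41, 0]
    - [-243, -42, 0]
  dr:
    - [0, 0, -0.04]
    - [0, 0, -0.11]
    - [0, 0, -0.19]
    - [0, 0, -0.28]
    - [0, 0, -0.37]
    - [0, 0, -0.46]
    - [0, 0, -0.55]
    - [0, 0, -0.63]
    - [0, 0, -0.68]
    - [0, 0, -0.7]

```text
time: 27.27
position: [0.5799, -0.1193, 0.1675]
tool_rot: [-0.136, -3.136, 0.004]
ft_force: [-0.8, -0.9, -1.6]
grip_width: 0.724
grip_force: 18.0
```

```bash
python3 - <<'E'
from h import *
st=get_state(); im=get_image('wrist'); c=cam('wrist',st)
cv2.imwrite('pics/w8.png',im[:,:,::-1]); A=R.from_rotvec(st['tool_rot']).as_matrix()
print(st['position'].round(4),st['grip_width'],np.degrees(np.arctan2(A[1,1],A[0,1])))
print('saucer',proj(c,[.5805,-.1158,.018]).round(),'shift',(A.T@(np.array([.5805,-.1158,0.052])-st['position'])*1e3).round(1))
E
```

```text
[ 0.5799 -0.1193  0.1675] 0.7236686625532932 85.04311770061355
saucer [[283. 209.]] shift [ -0.6   3.9 115.5]
```

View pics/w8.png

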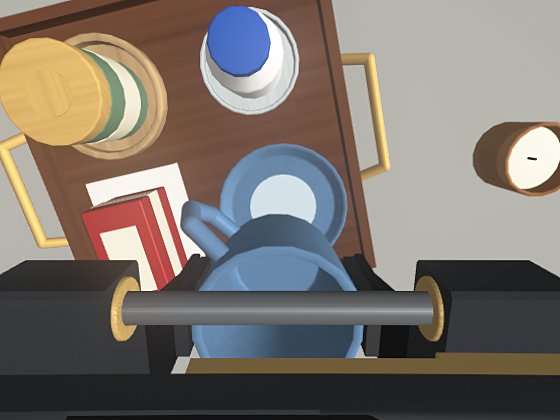

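The saucer is centred at (283,207) as predicted, and the cup handle points to the free corner. I lower the cup.

>>> send_rows:
  xyz:
    - [0, 0, 6]
    - [0, 0, 20]
    - [0, 0, 40]
    - [0, 0, 60]
    - [0, 0, 78]
    - [0, 0, 93]
    - [0, 0, 104]
    - [0, 0, 109]
    - [0, 0, 112]
    - [0, 0, 113]
  dr:
    - [0, 0, 0]
    - [0, 0, 0]
    - [0, 0, 0]
    - [0, 0, 0]
    - [0, 0, 0]
    - [0, 0, 0]
    - [0, 0, 0]
    - [0, 0, 0]
    - [0, 0, 0]
    - [0, 0, 0]

```text
time: 28.15
position: [0.5798, -0.1154, 0.0563]
tool_rot: [-0.133, -3.139, -0.0]
ft_force: [-0.4, -0.1, -1.2]
grip_width: 0.722
grip_force: 18.0
```

>>> send_rows:
  xyz:
    - [0, 0, 1]
    - [0, 0, 2]
    - [0, 0, 3]
    - [0, 0, 4]
    - [0, 0, 4]
    - [0, 0, 5]
    - [0, 0, 5]
    - [0, 0, 5]
    - [0, 0, 5]
    - [0, 0, 5]
  dr:
    - [0, 0, 0]
    - [0, 0, 0]
    - [0, 0, 0]
    - [0, 0, 0]
    - [0, 0, 0]
    - [0, 0, 0]
    - [0, 0, 0]
    - [0, 0, 0]
    - [0, 0, 0]
    - [0, 0, 0]

```text
time: 28.98
position: [0.5803, -0.1158, 0.052]
tool_rot: [0.133, 3.138, 0.0]
ft_force: [0.6, 0.5, 1.1]
grip_width: 0.723
grip_force: 18.0
```

>>> send_rows:
  xyz:
    - [0, 0, 0]
    - [0, 0, 0]
    - [0, 0, 0]
    - [0, 0, 0]
    - [0, 0, 0]
    - [0, 0, -6]
    - [0, 0, -22]
    - [0, 0, -50]
    - [0, 0, -85]
    - [0, 0, -120]
  dr:
    - [0, 0, 0]
    - [0, 0, 0]
    - [0, 0, 0]
    - [0, 0, 0]
    - [0, 0, 0]
    - [0, 0, 0]
    - [0, 0, 0]
    - [0, 0, 0]
    - [0, 0, 0]
    - [0, 0, 0]
  jaw: 80

```text
time: 29.82
position: [0.5792, -0.1158, 0.1727]
tool_rot: [-0.133, -3.137, 0.0]
ft_force: [0.7, -0.1, 1.2]
grip_width: 0.918
grip_force: 0.0
```

>>> send_rows:
  xyz:
    - [0, 0, -20]
    - [0, 20, -40]
    - [0, 50, -60]
    - [0, 85, -70]
    - [0, 120, -70]
    - [0, 155, -70]
    - [0, 180, -70]
    - [0, 195, -70]
    - [0, 200, -70]
    - [0, 200, -70]
  dr:
    - [0, 0, 0]
    - [0, 0, 0]
    - [0, 0, 0]
    - [0, 0, 0]
    - [0, 0, 0]
    - [0, 0, 0]
    - [0, 0, 0]
    - [0, 0, 0]
    - [0, 0, 0]
    - [0, 0, 0]

```text
time: 30.65
position: [0.5968, 0.084, 0.2416]
tool_rot: [-0.131, -3.139, 0.001]
ft_force: [-0.5, -0.8, -0.6]
grip_width: 0.918
grip_force: 0.0
```

```bash
python3 - <<'E'
from h import *
t=get_image('top'); s=get_image('side')
a=t[140:290,120:440]; b=s[120:370,140:380]
a=cv2.resize(a,(640,300)); b=cv2.resize(b,(288,300))
cv2.imwrite('pics/end.png',cv2.resize(np.hstack([a,b]),(800,258))[:,:,::-1])
c=cam('top')
k=blob(t,(98,60,20),(125,255,255),proj(c,[.5805,-.1158,.08])[0],15); print('cup',circ(c,k,.08)[:2])
E
```

```text
cup ((0.582333505153656, -0.11546847969293594), (0.0697016790509224, 0.07012264430522919))
```

View pics/end.png

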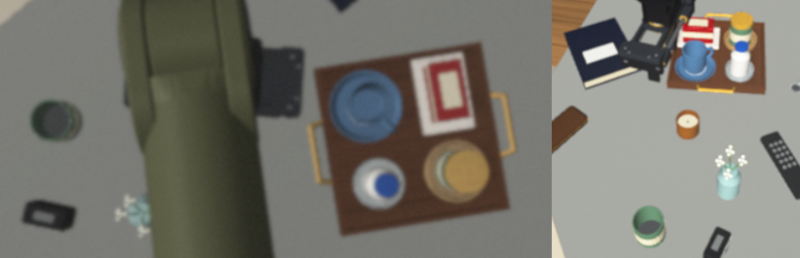

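Both views show all four objects upright in their places, with the cup centred on the saucer. The vase and open tin haven't moved and the arm is clear, so I hand in.

```bash
python3 -c "
from bench import *
print(close_job())"
```

```text
the job is handed in; nothing more can be done
None
```

The welcome tray is laid out and handed in at about 31 s: the tin, bottle, cup and carton each measured within about 3 mm of the centre of their places, and the vase and opened tin were left where they stood; the hand-in returned no verdict.

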